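Make up the spindle-moulder cutter stack

ROBOT

A 6-joint arm with a two-finger parallel gripper is mounted at the origin on the work surface. World frame = base frame: x ahead of the robot, y to its left, z up, the work surface at z = 0. Lengths are in mm, angles in rad, forces in N, time in s.
With the tool pointing down it reaches from about 300 to 850 mm from the base axis. Payload 4.2 kg.
Tool frame: the origin (TCP) lies midway between the tips of the shut fingers; the grasp point (between the pads) lies 19 mm behind it; z points along the fingers, y is the line along which they close (so a half turn about z gives the same grasp; the last joint's range is limited). The gripper opens to 91 mm and grips with 3 to 60 N. Pads are 32 mm wide; open, the fingers measure 118 mm over their backs; the gripper's body (76 mm by 178 mm) begins 60 mm behind the grasp point.
Start: joints at [-0.02, 0.32, 1.565, -0, 1.257, -0.02], TCP at [575.016, 0, 213.976] pointing down, gripper open.
Joint ranges: [-3.11, 3.11], [-0.84, 2.01], [0.21, 2.61], [-1.34, 4.49], [0.05, 2.63], [-2.56, 2.56]. Speed limits (rad/s): [2.57, 2.57, 3.14, 3.14, 3.14, 3.14].

INTERFACE

Orientations are given as a unit quaternion [w, x, y, z].
In Python, from station import ctrl gives the robot as it stands.
- The arm moves only by the shell command python3 nudge.py 'ROWS' [OPENING]. ROWS is rows parted by semicolons, their numbers by spaces, 1 to 5 of them, each of 6 numbers: dx, dy, dz in mm, then a rotation vector rx, ry, rz in rad; each row is the pose to reach, as a shift and turn from the pose commanded when the command began, along the tool's axes at that moment; what a row does not reach only later rows make up. A row lasts 1/12 s, in which the tool goes at most 41.7 mm and 0.125 rad, less where a joint would pass 70% of its speed; a pose out of reach is approached as far as the arm can. OPENING is the finger opening in mm, set as the command begins (- or left out keeps the last). The fingers move at their own pace and stop on an object; the grip force is fixed at half the most. Time passes only in rows, so rows that do not move let the fingers close. It prints the time, the measured TCP pose, the force, the opening and the grip force at its end.
- ctrl.sense(): the state, without advancing time (a new reading comes with each control period).
- ctrl.snapshot(name): name is "scene" or "side" or "wrist"; returns a dict with "color" (420x560x3 uint8, red, green, blue), "fov_y" (degrees; the focal length in pixels is half the picture's height over the tangent of half this angle, whatever the lens; pixels are square), "cx", "cy" (the principal point, pixels), "k1" (the pictures are not rectified: a ray, as slopes to the right and down, at radius r is drawn at 1 + k1 r^2 times it, then the intrinsics apply), "R" (3x3) and "t" (3): a world point X has camera coordinates R X + t. Camera axes: x right, y down, z forward; pixel columns grow to the right and rows downward; lengths in mm; the calibration is good to about 2 mm. A picture is of the moment at which its call begins. There is no depth.
- ctrl.sign_off(): hands the job in; it is judged then, once.
The state is a dict: "time": time; "q": joint angles; "joint_vel": joint speeds; "joint_efforts": joint torques, N m; "eef_pos": TCP position; "ee_rot": TCP orientation; "force": force on the tool from outside, world axes, zero at the start; "torque": the same for the moment, N m; "grip_width": finger opening in mm; "finger_force": force on a finger pad.
Only numpy, scipy, OpenCV 4.12 (cv2) and the standard library are available. Lean on these libraries where they do the work, as an engineer would, in place of code of your own. Each camera call takes 0.05 s, during which the arm holds its last target. There are 200 camera calls.

TASK

Make up the cutter stack on the setting stand with the green base: lower over its spindle, in this order from the bottom up, the red cutter, the blue spacer ring, the bare aluminium cutter and the black clamp collar, each lying flat on the one below with the cutters' hubs up as they lie now. Lower the two cutters all the way down rather than letting them drop. Leave the white ring, the yellow filler tin, the sanding block and the screwdriver where they lie, and the grey stand empty.

Things in the scene. Friction and masses are not known exactly. Their poses are not given: they have to be found in the camera images.
- green_stand: fixed stand: round GREEN base 100 mm diameter, 18 mm high; on it a steel seat flange 50 mm diameter, its top 24 mm above the origin; upright steel spindle 20 mm diameter, top 92 mm above the origin (last 6 mm taper to 10 mm). Origin: centre of the base's underside, on the bench; z along the spindle. Seated undersides: red 24, blue 46, bare 58, black 80 mm above it
- grey_stand: an identical fixed stand with a GREY base, not used; origin as for the green one
- red_cutter: loose round cutter, about 0.35 kg: RED disc 90 mm diameter and 7 mm thick (4 small dark teeth reach out to 47 mm radius) with a steel hub 42 mm diameter standing on it from 7 to 22 mm height, which is what to grip; through bore 25 mm diameter on its axis; origin at the centre of the underside, z up along the bore, hub upward
- bare_cutter: loose round cutter, about 0.28 kg: BARE ALUMINIUM disc 80 mm diameter and 7 mm thick (6 small dark teeth reach out to 42 mm radius) with a steel hub 42 mm diameter standing on it from 7 to 22 mm height, which is what to grip; through bore 25 mm diameter on its axis; origin at the centre of the underside, z up along the bore, hub upward
- blue_spacer: loose flat BLUE ring, 54 mm diameter, 12 mm high, about 0.06 kg; through bore 25 mm diameter on its axis; origin at the centre of the underside, z up along the bore
- black_collar: loose BLACK clamp collar 44 mm diameter up to 20 mm height, then a steel rim 38 mm diameter up to 24 mm, about 0.15 kg; through bore 25 mm diameter on its axis; origin at the centre of the underside, z up along the bore
- white_ring: loose WHITE ring, 54 mm diameter, 24 mm high, not used, to be left alone; origin at the centre of its underside
- filler_tin: loose closed tin with a yellow side and a bare metal lid, 60 mm diameter, 50 mm high, to be left alone; origin at the centre of its underside
- sanding_block: loose cork sanding block with a red underside, 90 x 50 x 25 mm (x, y, z), to be left alone; origin at the centre of its underside
- screwdriver: loose orange-handled screwdriver, 200 mm long, lying along its x (about across the bench, handle towards -y), 26 mm thick, on the far side of the work area, to be left alone; origin at the middle of its length, on the bench

How it is judged:
By the outcome, as a careful person would: the job done as asked, in the order asked, and still so for the second after the job is handed in, with the robot touching nothing.
It also fails if it takes over 125 s, if anything falls off the work surface, if the arm or the gripper's body presses on something with over 40 N, if the wrist force passes 120 N, or if a joint passes its speed limit or range.

## Working session

There is one attempt and no reset: what is moved stays moved. The work goes in short steps, Python scripts to look and compute and a shell command to move; the robot and the scene stay as the last step left them, time stands still between calls to the robot, and variables do not carry over. Pictures are saved under pics/ and viewed, at most 14 in all, crops included, and the job is handed in when it is done.

```bash
ls; mkdir -p pics
cat > h.py <<'E'
import numpy as np, cv2, pickle
from station import ctrl
def snap(name, fn):
    s=ctrl.snapshot(name); pickle.dump(s,open(f'pics/{fn}.pkl','wb'))
    cv2.imwrite(f'pics/{fn}.png', s['color'][:,:,::-1]); return s
def load(fn): return pickle.load(open(f'pics/{fn}.pkl','rb'))
def K(s):
    f=210/np.tan(np.radians(s['fov_y'])/2)
    return np.array([[f,0,s['cx']],[0,f,s['cy']],[0,0,1.]]), np.array([s['k1'],0,0,0,0.])
def ray(s,uv):
    k,d=K(s); p=cv2.undistortPoints(np.array([[uv]],float),k,d)[0,0]
    R=np.array(s['R']);t=np.array(s['t']); return -R.T@t, R.T@np.array([p[0],p[1],1])
def onz(s,uv,z):
    c,d=ray(s,uv); return c+d*(z-c[2])/d[2]
def proj(s,X):
    k,d=K(s); return cv2.projectPoints(np.array(X,float).reshape(-1,1,3),cv2.Rodrigues(np.array(s['R']))[0],np.array(s['t'],float),k,d)[0][:,0]
def tri(L):
    A=np.zeros((3,3));b=np.zeros(3)
    for s,uv in L:
        c,d=ray(s,uv);d/=np.linalg.norm(d);P=np.eye(3)-np.outer(d,d);A+=P;b+=P@c
    X=np.linalg.solve(A,b); return X
E
python3 - <<'E'
from h import *
for n in ['scene','side','wrist']:
    s=snap(n,n+'0'); print(n,s['fov_y'],s['cx'],s['cy'],s['k1'],(-np.array(s['R']).T@s['t']).round(0))
print(ctrl.sense())
E
```

```text
nudge.py
pics
station.py
scene 49.154478624677566 276.59979105953437 211.35121864738943 -0.11782615101328364 [1259. -313.  778.]
side 54.46296510600424 280.23955937993003 209.2101577645617 0.011435286736736008 [319. 590. 623.]
wrist 60.64289250837951 278.35148795459423 206.87883869878416 -0.007304635347598248 [575.  76. 384.]
{'time': 0.15, 'q': array([-2.00098524e-02,  3.20171042e-01,  1.56536817e+00, -2.10403047e-05,
        1.25744303e+00, -1.99835362e-02]), 'joint_vel': array([-0.00012408, -0.000449  , -0.00351624, -0.00045193,  0.00033378,
        0.0010823 ]), 'joint_efforts': array([-5.72294630e-04, -4.12774551e+01, -2.32154489e+01,  7.26667210e-02,
        4.33494255e-02, -9.00343002e-05]), 'eef_pos': array([ 5.74619176e+02, -3.99695786e-03,  2.13310398e+02]), 'ee_rot': array([-4.94084510e-04,  7.07113617e-01,  7.07099604e-01, -4.88584669e-04]), 'force': array([ 0.26217116, -0.20816751,  0.02551587]), 'torque': array([-0.02911482,  0.00434661,  0.01258132]), 'finger_force': 0.0, 'grip_width': 91.36321941166939}
```
View pics/scene0.png

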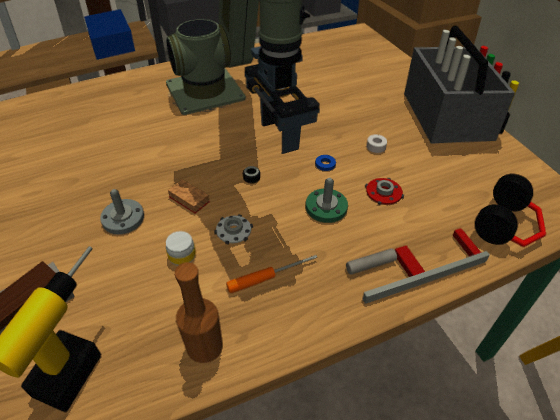

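View pics/side0.png

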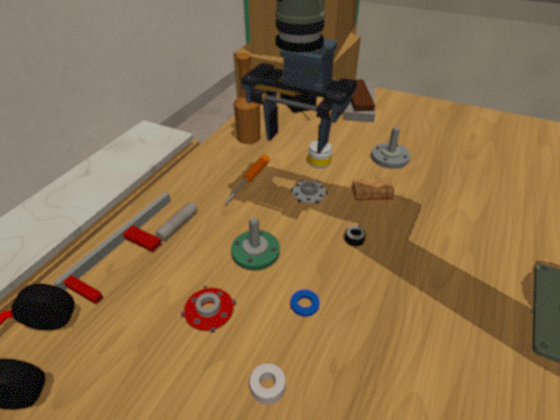

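View pics/wrist0.png

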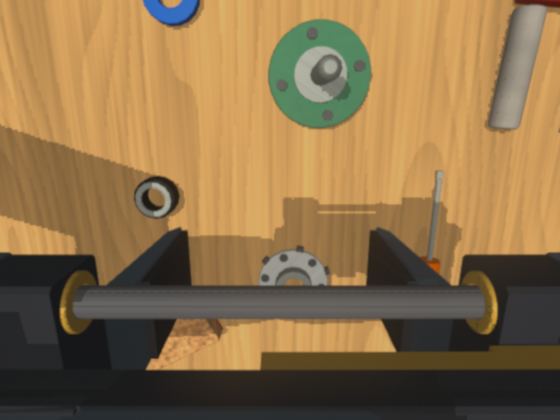

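Scene view: red hub (385,187), blue (326,162), black collar (252,174), bare cutter (233,228), green spindle top (330,180). Side view: red (208,303), blue (305,302), black (355,236), bare (310,189), spindle top (254,222). Next I'll make enlarged crops.

Run:
```python
from h import *
c={'scene0':[(385,188),(326,162),(252,174),(233,228),(328,195)],'side0':[(208,305),(305,302),(355,236),(310,190),(255,238)]}
rows=[]
for n,l in c.items():
    im=load(n)['color'][:,:,::-1]
    ts=[]
    for u,v in l+[(376,144) if n=='scene0' else (267,383)]:
        t=cv2.resize(im[v-25:v+25,u-25:u+25],(260,260),interpolation=cv2.INTER_CUBIC)
        for k in range(0,50,10): cv2.putText(t,str(u-25+k),(int(k*5.2),8),0,.3,(255,255,255),1);cv2.line(t,(int(k*5.2),10),(int(k*5.2),16),(255,255,255),1);cv2.putText(t,str(v-25+k),(0,int(k*5.2)+4),0,.3,(255,255,0),1);cv2.line(t,(20,int(k*5.2)),(26,int(k*5.2)),(255,255,0),1)
        ts.append(t)
    cv2.imwrite(f'pics/crop_{n}.png',np.vstack([np.hstack(ts[:3]),np.hstack(ts[3:])]))
```

View pics/crop_scene0.png

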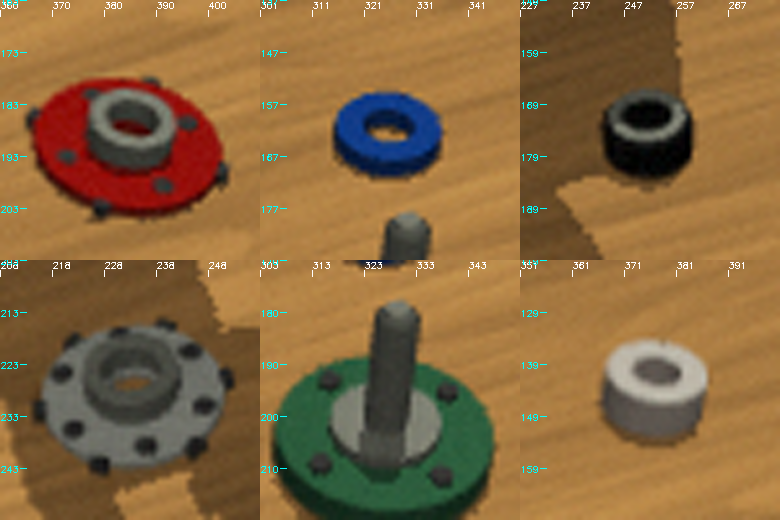

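View pics/crop_side0.png

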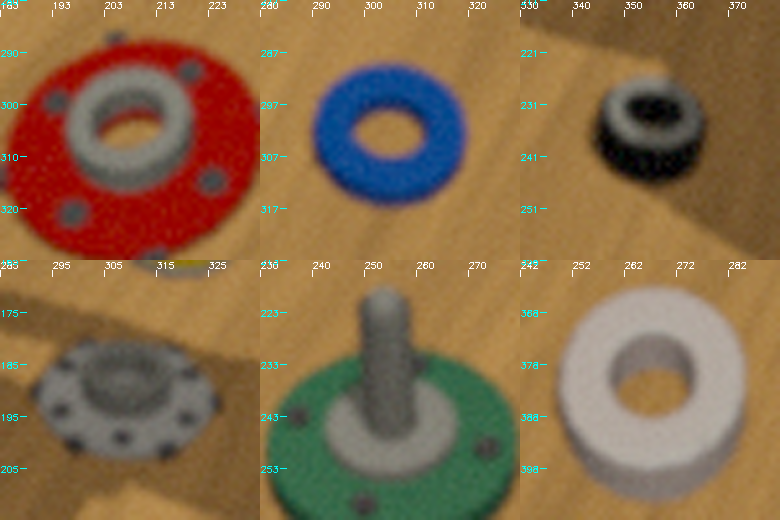

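Run:
```python
from h import *
sc,si=load('scene0'),load('side0')
P={'red':((385.2,184.7),(207.9,302),22),'blue':((325.6,161.2),(305,301.6),12),'black':((251.6,171.1),(355.4,232.3),24),'bare':((233.4,224.9),(309.4,186.5),22),'spin':((329.5,178.7),(254,218.8),92)}
for n,(a,b,z) in P.items():
    a=np.array(a)-.4;b=np.array(b)-.4
    print(n,tri([(sc,a),(si,b)]).round(1),'z',z,onz(sc,a,z).round(1)[:2],onz(si,b,z).round(1)[:2])
w=load('wrist0'); print(np.array(w['R']).round(3).tolist(), proj(w,[[575,0,214],[575,0,0]]))
```

```text
red [623.7 261.1  23.2] z 22 [622.5 261.9] [624.4 260.6]
blue [473.7 177.6  10.2] z 12 [475.8 176.6] [473.1 178.6]
black [445.2 -17.7  22.7] z 24 [447.5 -17.9] [444.6 -17. ]
bare [ 592.8 -121.1   18.7] z 22 [ 596.8 -121.4] [ 590.8 -118.5]
spin [615.2 103.2  93.6] z 92 [614.5 104.7] [615.7 100.9]
[[1.0, 0.001, -0.001], [0.001, -0.964, 0.267], [-0.001, -0.267, -0.964]] [[277.81127235 260.49851505]
 [278.3473727  179.63875053]]
```

Every triangulated height is within about 3 mm of the given size. I'll move to a view that covers both the red cutter and the spindle.

```bash
python3 nudge.py '40 11 0 0 0 0;80 22 0 0 0 0;120 33 0 0 0 0;160 45 0 0 0 0;160 45 0 0 0 0'; python3 nudge.py '0 0 0 0 0 0;0 0 0 0 0 0'
python3 - <<'E'
from h import *
s=snap('wrist','wrist1'); im=s['color'][:,:,::-1]
cv2.imwrite('pics/w1.png',cv2.resize(im[0:290,150:450],None,fx=2,fy=2,interpolation=cv2.INTER_CUBIC))
print(ctrl.sense()['eef_pos'])
E
```

```text
time: 0.57
eef_pos: [621.3, 167.0, 212.9]
ee_rot: [-0.001, 0.705, 0.709, 0.002]
force: [-0.5, -0.4, 0.4]
grip_width: 91.1
finger_force: 0.0
time: 0.73
eef_pos: [619.6, 159.8, 213.3]
ee_rot: [-0.0, 0.707, 0.707, -0.001]
force: [-0.5, -0.1, 0.9]
grip_width: 91.2
finger_force: 0.0
[619.58740322 159.14422805 213.62628742]
```

View pics/w1.png

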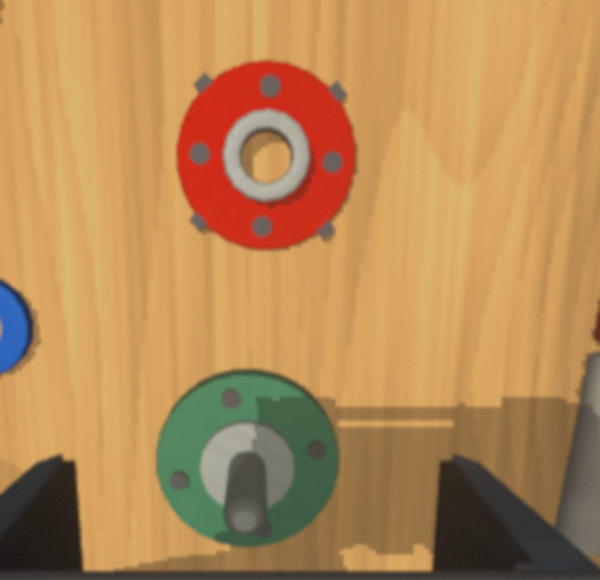

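Wrist crop (2x, offset 150,0): red hub top centre at full-image pixel (283,77.5), flange centre (273.8,233.5), spindle tip (272.5,260).

Run:
```python
from h import *
w0,w1,sc,si=[load(n) for n in('wrist0','wrist1','scene0','side0')]
h=.25
red=(283-h,77.5-h)
print('red',tri([(w1,red),(sc,(384.8,184.3)),(si,(207.5,301.6))]).round(1),onz(w1,red,22).round(1),'disc',onz(w1,(283-h,77.5-h),7).round(1))
print('flange',onz(w1,(273.6,233.3),24).round(1),onz(w0,(321,74.5),24).round(1),'tri',tri([(w1,(273.6,233.3)),(w0,(321,74.5))]).round(1))
tip=(272.3,259.8)
print('tip',onz(w1,tip,92).round(1),onz(w0,(330,65),92).round(1),'tri',tri([(w1,tip),(sc,(329.1,178.3)),(si,(253.6,218.4))]).round(1),tri([(w1,tip),(w0,(330,65))]).round(1))
```

```text
red [623.7 261.8  23.3] [624.1 263.   22. ] disc [624.3 264.1   7. ]
flange [615.2 106.3  24. ] [615.2 105.7  24. ] tri [615.3 105.9  22.8]
tip [615. 106.  92.] [614.3 106.9  92. ] tri [614.8 104.5  93.1] [614.6 106.6  93.1]
```

```bash
python3 nudge.py '34 2 20 0 0 0;68 4 40 0 0 0;102.5 4 70 0 0 0;102.5 4 110 0 0 0;102.5 4 150 0 0 0' 65; python3 nudge.py '0 0 25 0 0 0;0 0 44 0 0 0;0 0 54 0 0 0;0 0 54 0 0 0;0 0 54 0 0 0'
python3 - <<'E'
from h import *
s=snap('side','side1'); im=s['color'][:,:,::-1]
cv2.imwrite('pics/s1.png',cv2.resize(im[220:400,90:330],None,fx=3,fy=3,interpolation=cv2.INTER_CUBIC))
E
```

```text
time: 1.2
eef_pos: [624.7, 263.3, 63.9]
ee_rot: [0.001, 0.707, 0.707, 0.002]
force: [-0.0, -0.2, -0.6]
grip_width: 65.2
finger_force: 0.0
time: 1.62
eef_pos: [624.6, 261.3, 10.7]
ee_rot: [0.0, 0.708, 0.707, 0.0]
force: [-0.1, 0.7, -0.1]
grip_width: 64.8
finger_force: 0.0
```

View pics/s1.png

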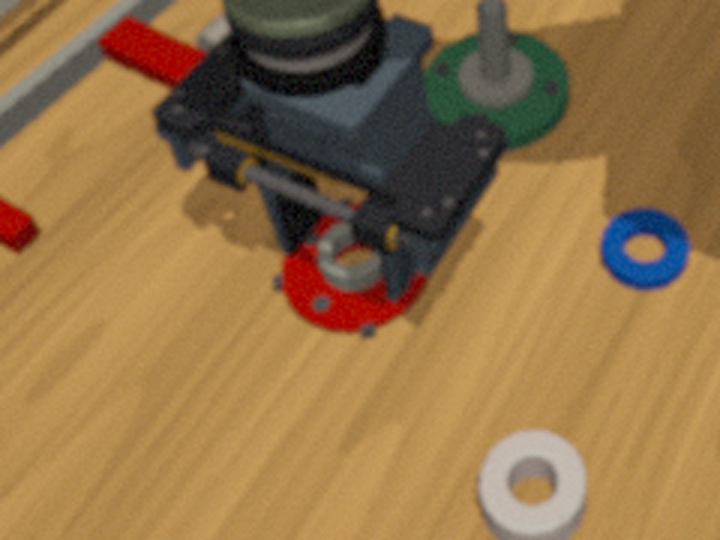

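The fingers straddle the red hub (crop ~(350,255)), just above the disc. I'll close the gripper and lift.

```bash
Z='0 0 0 0 0 0'; python3 nudge.py '0 0 0 0 0 0;0 0 0 0 0 0;0 0 0 0 0 0;0 0 0 0 0 0;0 0 0 0 0 0' 35;python3 nudge.py '0 0 0 0 0 0;0 0 0 0 0 0;0 0 0 0 0 0;0 0 0 0 0 0';  python3 nudge.py '0 0 -8 0 0 0;0 0 -30 0 0 0;0 0 -60 0 0 0;0 0 -95 0 0 0;0 0 -120 0 0 0'
```

```text
time: 2.08
eef_pos: [623.8, 262.4, 10.4]
ee_rot: [-0.0, 0.707, 0.707, -0.0]
force: [-0.5, -0.9, 3.0]
grip_width: 41.4
finger_force: 30.0
time: 2.42
eef_pos: [623.9, 262.4, 10.4]
ee_rot: [-0.0, 0.707, 0.707, -0.0]
force: [-2.5, -1.1, 5.4]
grip_width: 41.0
finger_force: 30.0
time: 2.83
eef_pos: [624.6, 262.8, 131.7]
ee_rot: [0.0, 0.707, 0.707, 0.001]
force: [1.3, 0.2, -3.4]
grip_width: 41.2
finger_force: 30.0
```

```bash
python3 nudge.py '-35 -2 0 0 0 0;-75 -4 0 0 0 0;-115 -6 0 0 0 0;-145 -9 0 0 0 0;-157 -9 0 0 0 0'; python3 nudge.py '0 0 10 0 0 0;0 0 20 0 0 0;0 0 20 0 0 0;0 0 20 0 0 0;0 0 20 0 0 0'
python3 - <<'E'
from h import *
ims=[]
for n,(u,v) in {'scene':(328,190),'side':(255,235),'wrist':(278,245)}.items():
    s=snap(n,n+'2'); im=s['color'][:,:,::-1]
    ims.append(cv2.resize(im[v-65:v+65,u-43:u+43],(266,402),interpolation=cv2.INTER_CUBIC))
    if n!='wrist': print(n,proj(s,[[615,106,92],[615,106,18]]).round(1).tolist())
cv2.imwrite('pics/c2.png',np.hstack(ims))
E
```

```text
time: 3.25
eef_pos: [613.7, 101.2, 129.1]
ee_rot: [0.0, 0.708, 0.706, -0.002]
force: [0.3, 0.1, -4.0]
grip_width: 41.2
finger_force: 30.0
time: 3.67
eef_pos: [615.1, 106.9, 109.4]
ee_rot: [-0.0, 0.707, 0.708, -0.0]
force: [0.2, 0.7, -3.4]
grip_width: 41.3
finger_force: 30.0
scene [[329.7, 178.3], [327.0, 201.7]]
side [[252.6, 220.1], [254.4, 246.9]]
```

View pics/c2.png

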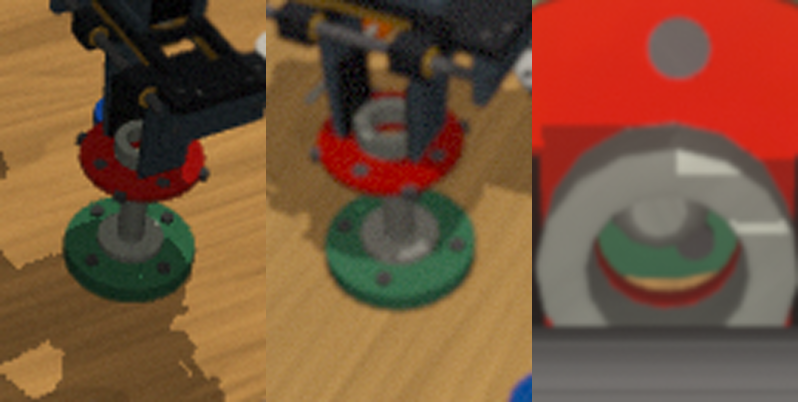

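Through the bore, the wrist view shows the spindle tip at full-image pixel ~(276,249.5), slightly left of the bore centre (column ~278.5). I'll put numbers on that offset.

Run:
```python
from h import *
s=load('wrist2'); print('tip',onz(s,(275.9,249.2),92).round(1), ctrl.sense()['eef_pos'].round(1))
im=cv2.resize(s['color'][180:310,225:335,::-1],None,fx=5,fy=5,interpolation=cv2.INTER_CUBIC)
a=np.linspace(0,6.283,60)
def dr(x,y,z,r,c):
    p=proj(s,np.c_[x+r*np.cos(a),y+r*np.sin(a),0*a+z]); cv2.polylines(im,[np.int32((p-[225,180]+.5)*5)],True,c,1)
# red underside z: tcp-10.4
u=110.0-10.4
for z,r,c in((u+22,21,(255,255,0)),(u+22,12.5,(255,255,0)),(u,12.5,(255,0,255))): dr(615.1,106.2,z,r,c)
dr(615,106,92,5,(0,255,255)); dr(615,106,86,10,(0,255,255))
cv2.imwrite('pics/ov.png',im)
```

```text
tip [614.7 105.1  92. ] [615.3 106.4 110.3]
```

View pics/ov.png

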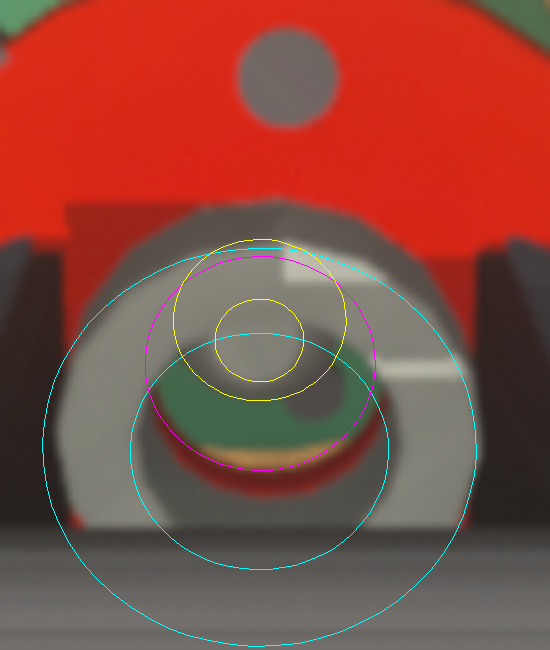

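Overlaid on the model, the bore's top and bottom look displaced relative to each other, so the cutter may be tilted about the closing axis. I'll check by fitting the disc outline in the three views.

```bash
cat > tilt.py <<'E'
from h import *
from scipy.optimize import least_squares
from scipy.spatial.transform import Rotation as Ro
a=np.linspace(0,2*np.pi,180,endpoint=False)
def fit(names,x0,zguess,R=45):
    obs=[]
    for n in names:
        s=load(n); hsv=cv2.cvtColor(s['color'],cv2.COLOR_RGB2HSV)
        m=(((hsv[...,0]<7)|(hsv[...,0]>173))&(hsv[...,1]>190)&(hsv[...,2]>70)).astype(np.uint8)
        c=proj(s,[[*x0,zguess]])[0]; w=400 if 'wrist' in n else 40
        k=np.zeros_like(m); k[max(0,int(c[1]-w)):int(c[1]+w),max(0,int(c[0]-w)):int(c[0]+w)]=1; m*=k
        nl,lab,st,_=cv2.connectedComponentsWithStats(m); m=(lab==1+st[1:,4].argmax())
        cols=np.where(m.sum(0)>3)[0]
        if 'wrist' in n: rows=np.array([np.where(m[:,u])[0][0]-.5 for u in cols]);top=True;ok=rows>1;cols,rows=cols[ok],rows[ok]
        else: rows=np.array([np.where(m[:,u])[0][-1]+.5 for u in cols]);top=False
        cols,rows=cols[4:-4],rows[4:-4]; obs.append((s,cols,rows,top)); print(n,len(cols),m.sum())
    def res(p,split=False):
        Rm=Ro.from_rotvec([p[3],p[4],0]).as_matrix(); out=[]
        for i,(s,cols,rows,top) in enumerate(obs):
            P=np.vstack([np.c_[R*np.cos(a),R*np.sin(a),0*a+z] for z in(0,7)])@Rm.T+p[:3]
            h=cv2.convexHull(proj(s,P).astype(np.float32))[:,0]; c=h[:,1].mean()
            h=h[h[:,1]<c] if top else h[h[:,1]>c]; h=h[h[:,0].argsort()]
            e=np.interp(cols,h[:,0],h[:,1])+p[5+i]-rows
            out.append(e/np.sqrt(len(cols))*(.5 if top else 1.5)*5)
        if split: return [np.median(np.abs(o)) for o in out]
        return np.r_[np.concatenate(out),p[5:]/2.]
    r=least_squares(res,[*x0,zguess,0,0]+[0]*len(names),loss='soft_l1',x_scale=[1,1,1,.02,.02]+[1]*len(names))
    print('xyz',r.x[:3].round(1),'tilt deg',np.degrees(r.x[3:5]).round(1),'off',r.x[5:].round(1),'cost',round(r.cost,2))
if __name__=='__main__':
    fit(['scene0','side0'],(624,262),0)
    fit(['scene2','side2','wrist2'],(615,106),100)
    fit(['scene2','side2'],(615,106),100)
E
python3 tilt.py
```

```text
scene0 28 453
side0 40 930
xyz [624.3 261.8   0. ] tilt deg [-0.1  0.1] off [-1.  -2.5] cost 17.92
scene2 32 399
side2 38 525
wrist2 160 7045
xyz [616.1 105.5 100.5] tilt deg [-0.4 -0.2] off [-0.7 -1.5 -0.2] cost 33.12
scene2 32 399
side2 38 525
xyz [615.6 106.  101. ] tilt deg [-2.2  0. ] off [-0.1 -2. ] cost 24.44
```

```bash
sed -i "s/    r=least_squares.*/    for T in (-10,-6,-3,0,3,6,10):\n      f=lambda q:res(np.r_[q[:3],np.radians(T),q[3:]])\n      r=least_squares(f,[*x0,zguess,0]+[0]*len(names),loss='soft_l1',x_scale=[1,1,1,.02]+[1]*len(names)); print(T,round(r.cost,2),r.x.round(2))\n    return/" tilt.py; python3 tilt.py
python3 - <<'E'
from h import *
from scipy.spatial.transform import Rotation as Ro
s=load('wrist2')
a=np.linspace(0,6.283,90)
T=[]
for t in (0,-6,6):
    im=cv2.resize(s['color'][110:310,215:345,::-1],None,fx=2.05*1.0,fy=2.05,interpolation=cv2.INTER_CUBIC)
    Rm=Ro.from_rotvec([np.radians(t),0,0]).as_matrix()
    for z,r,c in((22,21,(255,255,0)),(22,12.5,(255,255,0)),(0,12.5,(255,0,255)),(7,21,(0,255,0)),(7,45,(255,0,0))):
        X=np.c_[r*np.cos(a),r*np.sin(a),0*a+z-15]@Rm.T+[615.8,106,115]
        cv2.polylines(im,[np.int32((proj(s,X)-[215,110]+.5)*2.05)],True,c,1)
    T.append(im)
cv2.imwrite('pics/ov2.png',np.hstack(T)); print(np.hstack(T).shape)
E
```

```text
scene0 28 453
side0 40 930
-10 25.48 [ 6.2469e+02  2.6088e+02 -1.1000e-01 -1.0000e-02 -1.0000e-02 -3.6800e+00]
-6 18.66 [ 6.2429e+02  2.6152e+02  1.1000e-01 -0.0000e+00 -3.0000e-01 -3.4200e+00]
-3 16.39 [ 6.2445e+02  2.6131e+02 -0.0000e+00  1.0000e-02 -8.8000e-01 -2.7400e+00]
0 17.36 [ 6.2432e+02  2.6214e+02  2.4000e-01  0.0000e+00 -9.9000e-01 -2.5100e+00]
3 21.47 [ 6.2464e+02  2.6170e+02  2.0000e-02  1.0000e-02 -1.6300e+00 -1.6800e+00]
6 26.21 [ 6.2478e+02  2.6256e+02 -3.6000e-01  0.0000e+00 -1.8000e+00 -1.6100e+00]
10 32.02 [ 6.2561e+02  2.6246e+02  6.2000e-01  2.0000e-02 -2.3600e+00 -8.0000e-02]
scene2 32 399
side2 38 525
wrist2 160 7045
-10 42.05 [ 6.1587e+02  1.0543e+02  1.0033e+02  0.0000e+00  1.7000e-01 -3.5400e+00
  7.4000e-01]
-6 31.95 [ 6.1586e+02  1.0555e+02  9.9660e+01 -1.0000e-02 -3.1000e-01 -3.1200e+00
  7.4000e-01]
-3 29.34 [ 6.1619e+02  1.0574e+02  9.9930e+01 -1.0000e-02 -5.5000e-01 -2.3300e+00
  7.0000e-01]
0 32.9 [ 6.1608e+02  1.0573e+02  1.0043e+02 -0.0000e+00 -7.2000e-01 -1.4000e+00
  7.0000e-02]
3 40.12 [ 6.1597e+02  1.0613e+02  1.0025e+02  0.0000e+00 -1.0000e+00 -7.4000e-01
  3.6000e-01]
6 50.35 [ 6.1657e+02  1.0591e+02  1.0007e+02  1.0000e-02 -1.7100e+00  4.0000e-02
 -1.0100e+00]
10 76.74 [ 6.1714e+02  1.0605e+02  1.0165e+02 -2.0000e-02 -1.6400e+00  1.6400e+00
 -2.8300e+00]
scene2 32 399
side2 38 525
-10 31.5 [ 6.1509e+02  1.0447e+02  1.0104e+02 -0.0000e+00  6.0000e-01 -3.0900e+00]
-6 25.52 [ 6.1540e+02  1.0505e+02  9.9490e+01  0.0000e+00 -3.8000e-01 -3.0700e+00]
-3 24.23 [ 6.1534e+02  1.0587e+02  1.0058e+02  1.0000e-02 -2.4000e-01 -2.1800e+00]
0 29.29 [ 6.1543e+02  1.0555e+02  1.0059e+02  0.0000e+00 -5.2000e-01 -1.4100e+00]
3 26.21 [ 6.1750e+02  1.0785e+02  1.0007e+02  3.0000e-02 -1.6300e+00 -1.1000e+00]
6 31.95 [ 6.1769e+02  1.0620e+02  1.0103e+02  5.0000e-02 -2.1400e+00  7.9000e-01]
10 38.69 [ 6.1789e+02  1.0761e+02  1.0146e+02  2.0000e-02 -2.0600e+00  1.2200e+00]
(410, 798, 3)
```

View pics/ov2.png

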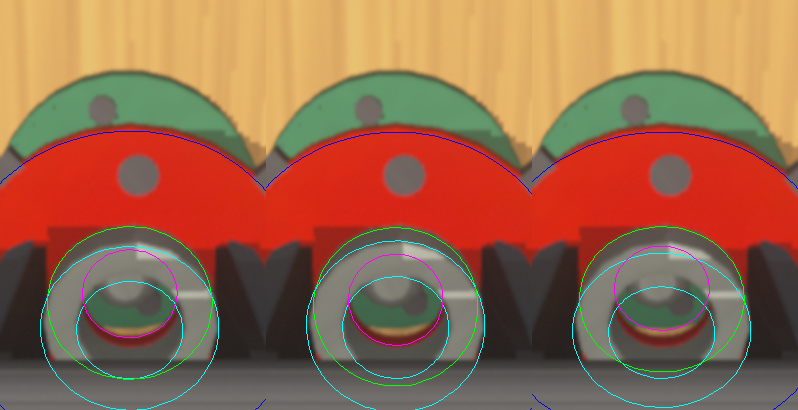

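The overlay settles it: the cutter is level, and the red arc is just the disc part of the bore wall. It sits about 1 mm off the spindle in x and y, so I'll correct that and lower with force checks.

```bash
python3 nudge.py '-1 -1 0 0 0 0;-1 -1 6 0 0 0;-1 -1 12 0 0 0;-1 -1 18 0 0 0;-1 -1 24 0 0 0'; python3 nudge.py '0 0 10 0 0 0;0 0 20 0 0 0;0 0 30 0 0 0;0 0 40 0 0 0;0 0 45 0 0 0'; python3 nudge.py '0 0 2 0 0 0;0 0 4 0 0 0;0 0 6 0 0 0;0 0 6 0 0 0'
```

```text
time: 4.23
eef_pos: [613.7, 104.4, 85.0]
ee_rot: [-0.0, 0.707, 0.707, -0.0]
force: [-0.5, 0.2, -3.6]
grip_width: 41.3
finger_force: 30.0
time: 4.65
eef_pos: [613.0, 104.3, 38.8]
ee_rot: [-0.001, 0.707, 0.707, -0.001]
force: [-0.1, -0.7, -4.3]
grip_width: 41.2
finger_force: 30.0
time: 4.98
eef_pos: [614.2, 104.5, 35.0]
ee_rot: [0.0, 0.707, 0.707, 0.0]
force: [-0.6, -0.0, -5.2]
grip_width: 40.7
finger_force: 30.0
```

```bash
python3 nudge.py '0 0 0.5 0 0 0;0 0 0.8 0 0 0;0 0 0.8 0 0 0'; python3 nudge.py '0 0 0.4 0 0 0;0 0 0.7 0 0 0;0 0 0.7 0 0 0'
```

```text
time: 5.23
eef_pos: [614.3, 104.5, 34.5]
ee_rot: [0.0, 0.707, 0.707, 0.0]
force: [0.2, 1.0, -4.8]
grip_width: 41.2
finger_force: 30.0
time: 5.48
eef_pos: [614.3, 104.6, 34.4]
ee_rot: [0.0, 0.707, 0.707, 0.0]
force: [-2.0, -0.5, 2.4]
grip_width: 41.4
finger_force: 30.0
```

```bash
python3 nudge.py '0 0 0 0 0 0;0 0 0 0 0 0;0 0 0 0 0 0' 60; python3 nudge.py '0 0 -20 0 0 0;0 0 -50 0 0 0;0 0 -90 0 0 0;0 0 -120 0 0 0;0 0 -120 0 0 0'; python3 nudge.py '-9 -30 -12 0 0 0;-18 -60 -24 0 0 0;-27 -90 -36 0 0 0;-36 -120 -48 0 0 0;-44.5 -144 -60.5 0 0 0' 75;python3 nudge.py '0 0 0 0 0 0;0 0 0 0 0 0;0 0 0 0 0 0'
python3 - <<'E'
from h import *
s=snap('wrist','wrist3'); si=snap('side','side3')['color'][:,:,::-1]
im=s['color'][:,:,::-1].copy()[0:300,100:500]
c=cv2.resize(si[195:275,215:295],(200,200),interpolation=cv2.INTER_CUBIC)
im=cv2.resize(im,None,fx=2,fy=2,interpolation=cv2.INTER_CUBIC); im[-200:,:200]=c
cv2.imwrite('pics/w3.png',im)
E
```

```text
time: 5.73
eef_pos: [614.5, 104.6, 33.7]
ee_rot: [0.0, 0.707, 0.707, 0.0]
force: [-0.2, -0.5, 0.6]
grip_width: 58.1
finger_force: 0.0
time: 6.15
eef_pos: [618.3, 105.2, 160.9]
ee_rot: [0.004, 0.707, 0.707, 0.006]
force: [1.0, 0.4, 0.5]
grip_width: 60.1
finger_force: 0.0
time: 6.57
eef_pos: [467.5, 59.5, 213.8]
ee_rot: [-0.0, 0.707, 0.707, -0.001]
force: [0.5, 0.7, 0.3]
grip_width: 75.3
finger_force: 0.0
time: 6.82
eef_pos: [470.7, 60.1, 213.8]
ee_rot: [0.0, 0.707, 0.707, 0.0]
force: [-0.4, -0.2, 0.5]
grip_width: 75.4
finger_force: 0.0
```

View pics/w3.png

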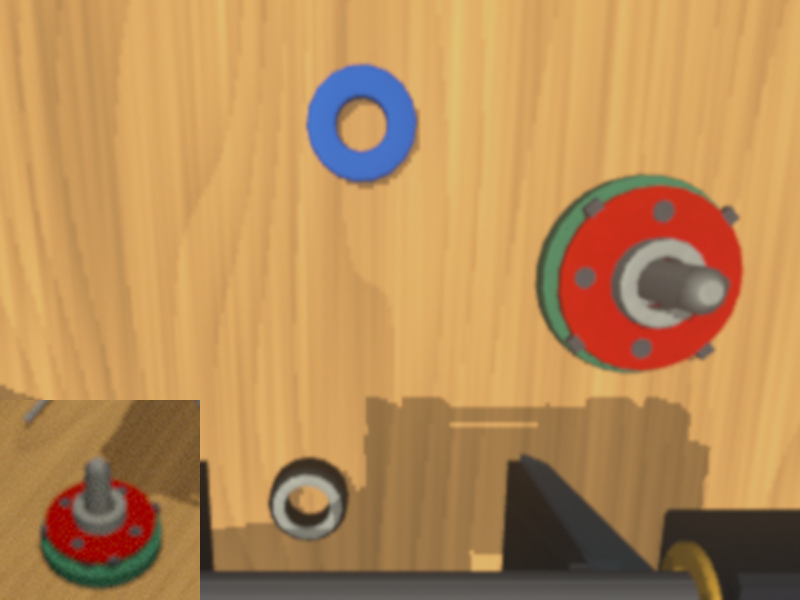

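Wrist crop (2x, offset 100,0): blue centre (361,123), collar rim centre (309,506), spindle tip (709,291). The side inset shows the red cutter seated flat on the stand.

Run:
```python
from h import *
s=load('wrist3');sc,si=load('scene0'),load('side0'); f=lambda x,y:(100+x/2-.25,y/2-.25)
for n,p,z,a,b in(('blue',f(361,123),12,(325.2,160.8),(304.6,301.2)),('black',f(309,506),24,(251.2,170.7),(355,231.9)),('tip',f(709,291),92,(329.1,178.3),(253.6,218.4))):
    print(n,onz(s,p,z).round(1),tri([(s,p),(sc,a),(si,b)]).round(1))
```

```text
blue [473.4 179.   12. ] [473.5 178.3  10.4]
black [445.7 -15.5  24. ] [445.3 -17.1  22.5]
tip [613.9 106.5  92. ] [614.2 104.8  93.2]
```

```bash
python3 nudge.py '40 2 12 0 0 0;80 3.5 24 0 0 0;112 3.5 50 0 0 0;118.5 3.5 90 0 0 0;118.5 3.5 130 0 0 0'; python3 nudge.py '0 0 35 0 0 0;0 0 65 0 0 0;0 0 77 0 0 0;0 0 81 0 0 0;0 0 81 0 0 0'; python3 nudge.py '0 0 0 0 0 0;0 0 0 0 0 0;0 0 0 0 0 0;0 0 0 0 0 0;0 0 0 0 0 0' 45;python3 nudge.py '0 0 0 0 0 0;0 0 0 0 0 0;0 0 0 0 0 0';  python3 nudge.py '0 0 -8 0 0 0;0 0 -30 0 0 0;0 0 -60 0 0 0;0 0 -95 0 0 0;0 0 -120 0 0 0'
```

```text
time: 7.33
eef_pos: [475.0, 181.6, 82.5]
ee_rot: [0.0, 0.706, 0.708, 0.002]
force: [-0.0, -0.6, -0.5]
grip_width: 75.1
finger_force: 0.0
time: 7.75
eef_pos: [472.7, 178.5, 1.3]
ee_rot: [-0.001, 0.707, 0.707, -0.002]
force: [1.2, -0.4, 0.5]
grip_width: 75.1
finger_force: 0.0
time: 8.17
eef_pos: [473.7, 178.6, 2.9]
ee_rot: [0.0, 0.707, 0.707, 0.0]
force: [0.7, -0.2, -0.7]
grip_width: 53.1
finger_force: 30.0
time: 8.42
eef_pos: [473.5, 178.5, 3.0]
ee_rot: [0.0, 0.707, 0.707, 0.0]
force: [-0.6, 0.2, -1.1]
grip_width: 53.3
finger_force: 30.0
time: 8.83
eef_pos: [474.2, 178.7, 126.1]
ee_rot: [0.001, 0.707, 0.707, 0.001]
force: [1.0, -0.7, -0.7]
grip_width: 53.1
finger_force: 30.0
```

```bash
python3 nudge.py '-18 35 0 0 0 0;-37 70 0 0 0 0;-55 105 0 0 0 0;-70 135 0 0 0 0;-73 141 0 0 0 0'; python3 nudge.py '0 0 0 0 0 0;0 0 8 0 0 0;0 0 16 0 0 0;0 0 20 0 0 0;0 0 20 0 0 0'
python3 - <<'E'
from h import *
s=snap('wrist','wrist4')
im=cv2.resize(s['color'][170:310,205:355,::-1],None,fx=4,fy=4,interpolation=cv2.INTER_CUBIC)
a=np.linspace(0,6.283,90); p=ctrl.sense()['eef_pos']; print(p)
for x,y,z,r,c in((p[0],p[1]+.5,p[2]+9,27,(255,255,0)),(p[0],p[1]+.5,p[2]-3,12.5,(255,0,255)),(p[0],p[1]+.5,p[2]+9,12.5,(255,255,0)),(614.3,106,92,5,(0,255,255))):
    cv2.polylines(im,[np.int32((proj(s,np.c_[x+r*np.cos(a),y+r*np.sin(a),0*a+z])-[205,170]+.5)*4)],True,c,1)
cv2.imwrite('pics/w4.png',im)
E
```

```text
time: 9.25
eef_pos: [619.4, 102.9, 123.7]
ee_rot: [0.002, 0.708, 0.706, 0.002]
force: [-0.1, -0.1, 0.0]
grip_width: 53.1
finger_force: 30.0
time: 9.67
eef_pos: [612.3, 106.0, 101.4]
ee_rot: [-0.001, 0.707, 0.708, -0.002]
force: [-0.0, -0.1, -0.0]
grip_width: 53.6
finger_force: 30.0
[613.02486935 106.07667098 102.15654649]
```

View pics/w4.png

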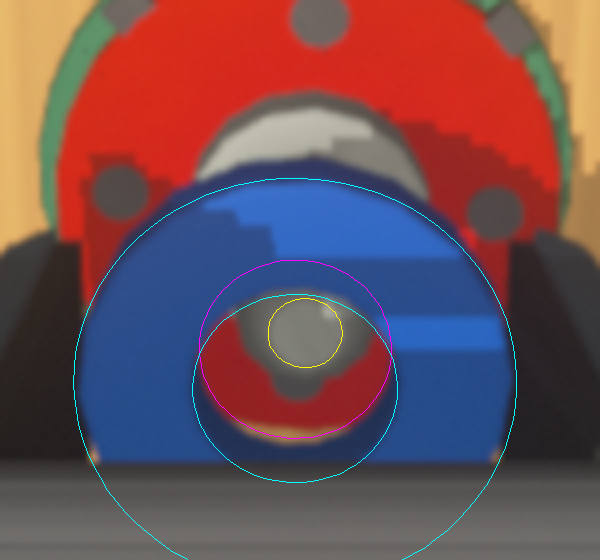

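The ring's outline matches the model circles and the tip sits on its predicted circle at crop (305,333), so it's aligned. Lowering.

```bash
python3 nudge.py '0 0 3 0 0 0;0 0 9 0 0 0;0 0 15 0 0 0;0 0 21 0 0 0;0 0 27 0 0 0'; python3 nudge.py '0 0 8 0 0 0;0 0 16 0 0 0;0 0 22 0 0 0;0 0 25 0 0 0;0 0 25 0 0 0'; python3 nudge.py '0 0 1 0 0 0;0 0 2 0 0 0;0 0 2 0 0 0;0 0 2 0 0 0'
```

```text
time: 10.13
eef_pos: [614.3, 105.5, 75.2]
ee_rot: [-0.0, 0.707, 0.707, -0.0]
force: [0.3, 0.2, 0.1]
grip_width: 53.1
finger_force: 30.0
time: 10.55
eef_pos: [613.9, 105.4, 49.8]
ee_rot: [-0.001, 0.707, 0.707, -0.001]
force: [0.2, -0.1, -0.5]
grip_width: 53.3
finger_force: 30.0
time: 10.88
eef_pos: [614.7, 105.5, 49.3]
ee_rot: [0.0, 0.707, 0.707, 0.0]
force: [1.0, 0.2, -0.1]
grip_width: 53.3
finger_force: 30.0
```

```bash
python3 nudge.py '0 0 0.5 0 0 0;0 0 0.8 0 0 0;0 0 0.8 0 0 0'
```

```text
time: 11.13
eef_pos: [614.7, 105.5, 48.7]
ee_rot: [0.0, 0.707, 0.707, 0.0]
force: [0.6, -0.4, 2.1]
grip_width: 53.4
finger_force: 30.0
```

```bash
python3 nudge.py '0 0 0 0 0 0;0 0 0 0 0 0;0 0 0 0 0 0' 72; python3 nudge.py '0 0 -15 0 0 0;0 0 -40 0 0 0;0 0 -75 0 0 0;0 0 -110 0 0 0;0 0 -110 0 0 0'; python3 nudge.py '-40 -3 -10 0 0 0;-80 -6 -20 0 0 0;-120 -9 -30 0 0 0;-160 -12 -40 0 0 0;-200 -15 -50 0 0 0' ;python3 nudge.py '-40 -3 -5 0 0 0;-80 -4.5 -6 0 0 0;-85.5 -4.5 -6 0 0 0;-85.5 -4.5 -6 0 0 0;-85.5 -4.5 -6 0 0 0'
python3 - <<'E'
from h import *
s=snap('wrist','wrist5'); si=snap('side','side5')['color'][:,:,::-1]
print(proj(s,[[593.5,-119,22],[700,-60,13],[615,-200,0]]),ctrl.sense()['eef_pos'])
u,v=proj(s,[593.5,-119,22])[0].astype(int); print(u,v); v=max(v,75)
im=cv2.resize(s['color'][v-75:v+75,u-75:u+75,::-1],(600,600),interpolation=cv2.INTER_CUBIC)
c=cv2.resize(si[190:274,228:284],(200,300),interpolation=cv2.INTER_CUBIC)
b=np.vstack([c,cv2.resize(s['color'][:,:,::-1],(200,150)),np.zeros((150,200,3),np.uint8)])
cv2.imwrite('pics/w5.png',np.hstack([im,b]))
E
```

```text
time: 11.38
eef_pos: [614.5, 105.5, 48.1]
ee_rot: [0.0, 0.707, 0.707, 0.0]
force: [-0.1, 0.2, 0.5]
grip_width: 69.8
finger_force: 0.0
time: 11.8
eef_pos: [618.7, 106.2, 165.8]
ee_rot: [0.004, 0.707, 0.707, 0.006]
force: [0.6, -0.2, 0.3]
grip_width: 72.2
finger_force: 0.0
time: 12.22
eef_pos: [599.1, -96.1, 208.5]
ee_rot: [0.0, 0.707, 0.707, 0.0]
force: [0.8, -0.1, 0.6]
grip_width: 71.9
finger_force: 0.0
time: 12.63
eef_pos: [594.8, -179.8, 213.6]
ee_rot: [-0.001, 0.707, 0.707, 0.0]
force: [-0.2, 0.7, 0.1]
grip_width: 71.8
finger_force: 0.0
[[276.36573334 123.33775622]
 [386.54943525  60.41933957]
 [296.08781903 197.82170374]] [ 594.98959387 -178.55218767  213.80632892]
276 123
```

View pics/w5.png

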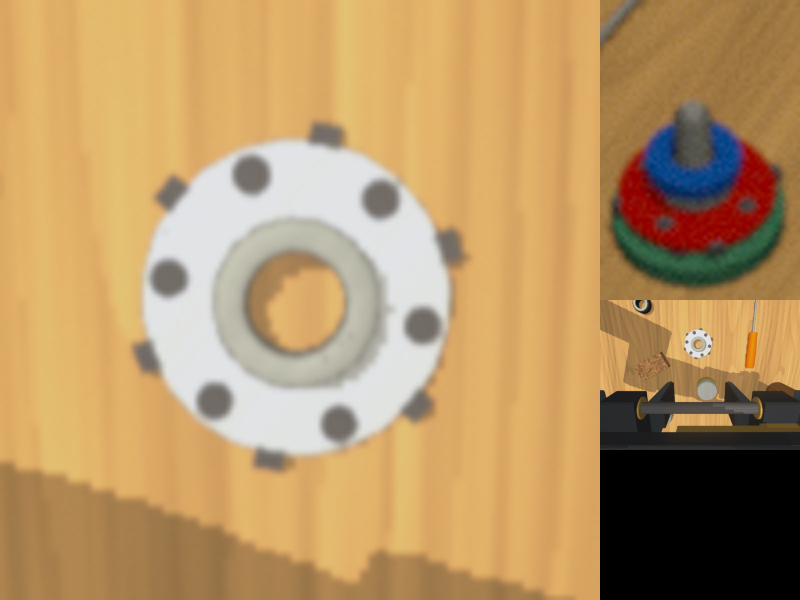

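Crop (4x, offset 201,48): bare hub top centre at (296.5,302); the side inset shows blue flat on the red hub. Next: the bare position, and clearance to the tin, block and screwdriver.

Run:
```python
from h import *
s=load('wrist5');sc,si=load('scene0'),load('side0'); p=(274.75,123.1)
print('bare',onz(s,p,22).round(1),tri([(s,p),(sc,(233,224.5)),(si,(309,186.1))]).round(1))
for n,p,z in(('tin',(300,252),50),('block',(134,182),25),('handle',(423,140),13)): print(n,onz(s,p,z).round(0))
```

```text
bare [ 591.9 -118.8   22. ] [ 592.3 -120.1   18.8]
tin [ 617. -243.   50.]
block [ 448. -177.   25.]
handle [ 743. -136.   13.]
```

```bash
python3 nudge.py '30 -2 20 0 0 0;61 -3 45 0 0 0;61 -3 80 0 0 0;61 -3 120 0 0 0;61 -3 155 0 0 0' 65; python3 nudge.py '0 0 25 0 0 0;0 0 40 0 0 0;0 0 47 0 0 0;0 0 49 0 0 0;0 0 49 0 0 0'; python3 nudge.py '0 0 0 0 0 0;0 0 0 0 0 0;0 0 0 0 0 0;0 0 0 0 0 0;0 0 0 0 0 0' 35;python3 nudge.py '0 0 0 0 0 0;0 0 0 0 0 0;0 0 0 0 0 0';  python3 nudge.py '0 0 -8 0 0 0;0 0 -30 0 0 0;0 0 -60 0 0 0;0 0 -95 0 0 0;0 0 -125 0 0 0'
```

```text
time: 13.15
eef_pos: [591.8, -116.2, 57.7]
ee_rot: [0.0, 0.706, 0.708, 0.0]
force: [-0.0, 0.3, -0.2]
grip_width: 64.7
finger_force: 0.0
time: 13.57
eef_pos: [592.5, -118.1, 10.4]
ee_rot: [0.0, 0.707, 0.708, 0.0]
force: [-0.9, -0.0, 0.1]
grip_width: 64.9
finger_force: 0.0
time: 13.98
eef_pos: [591.6, -119.1, 11.1]
ee_rot: [-0.0, 0.707, 0.707, -0.0]
force: [-1.8, -0.8, 6.0]
grip_width: 40.5
finger_force: 30.0
time: 14.23
eef_pos: [591.6, -119.1, 11.1]
ee_rot: [-0.0, 0.707, 0.707, -0.0]
force: [-3.5, -0.2, 5.8]
grip_width: 40.3
finger_force: 30.0
time: 14.65
eef_pos: [592.0, -119.0, 136.9]
ee_rot: [0.0, 0.707, 0.707, 0.0]
force: [0.6, -0.3, -3.7]
grip_width: 40.8
finger_force: 30.0
```

```bash
python3 nudge.py '20 2 0 0 0 0;55 5 0 0 0 0;90 9 0 0 0 0;125 12 0 0 0 0;160 16 0 0 0 0';python3 nudge.py '32 4 0 0 0 0;55 5.5 0 0 0 0;64.8 6.4 0 0 0 0;64.8 6.4 10 0 0 0;64.8 6.4 20 0 0 0'; python3 nudge.py '0 0 5 0 0 0;0 0 5 0 0 0;0 0 5 0 0 0;0 0 5 0 0 0'
python3 - <<'E'
from h import *
s=snap('wrist','wrist6')
im=cv2.resize(s['color'][170:310,205:355,::-1],None,fx=4,fy=4,interpolation=cv2.INTER_CUBIC)
a=np.linspace(0,6.283,90); p=ctrl.sense()['eef_pos']; print(p)
for x,y,z,r,c in((p[0],p[1]+.2,p[2]+11.5,21,(255,255,0)),(p[0],p[1]+.2,p[2]-10.7,12.5,(255,0,255)),(614.3,106,92,5,(0,255,255))):
    cv2.polylines(im,[np.int32((proj(s,np.c_[x+r*np.cos(a),y+r*np.sin(a),0*a+z])-[205,170]+.5)*4)],True,c,1)
cv2.imwrite('pics/w6.png',im)
g=s['color'].astype(int)
# pixels visible through bore: bright-blue columns
hsv=cv2.cvtColor(s['color'],cv2.COLOR_RGB2HSV); m=(abs(hsv[...,0].astype(int)-110)<12)&(hsv[...,1]>130); print(m.sum(),np.argwhere(m).min(0) if m.any() else '',np.argwhere(m).max(0) if m.any() else '', proj(s,[[614.3,106,92]]), proj(s,[p[0],p[1],p[2]-10.7]))
E
```

```text
time: 15.07
eef_pos: [607.6, 42.4, 135.2]
ee_rot: [-0.0, 0.707, 0.707, -0.0]
force: [0.5, -0.0, -3.2]
grip_width: 40.5
finger_force: 30.0
time: 15.48
eef_pos: [614.5, 105.4, 114.7]
ee_rot: [0.001, 0.707, 0.707, 0.0]
force: [-1.1, -0.9, -3.5]
grip_width: 40.5
finger_force: 30.0
time: 15.82
eef_pos: [614.7, 104.7, 110.2]
ee_rot: [0.0, 0.708, 0.707, 0.0]
force: [0.7, 0.7, -2.3]
grip_width: 41.0
finger_force: 30.0
[614.8010166  104.98762071 110.5170275 ]
221 [250 258] [261 298] [[276.4363414  244.51462659]] [[277.29826735 251.56346748]]
```

```bash
python3 nudge.py '0 0 4 0 0 0;0 0 8 0 0 0;0 0 12 0 0 0;0 0 15 0 0 0;0 0 15 0 0 0'; python3 nudge.py '0 0 6 0 0 0;0 0 12 0 0 0;0 0 18 0 0 0;0 0 23 0 0 0;0 0 24 0 0 0'; python3 nudge.py '0 0 0 0 0 0;0 0 0.5 0 0 0;0 0 1 0 0 0;0 0 1 0 0 0'
```

```text
time: 16.28
eef_pos: [613.8, 105.8, 94.1]
ee_rot: [-0.001, 0.707, 0.707, -0.001]
force: [0.0, -0.6, -3.9]
grip_width: 40.8
finger_force: 30.0
time: 16.7
eef_pos: [613.6, 105.7, 69.7]
ee_rot: [-0.001, 0.707, 0.707, -0.001]
force: [-0.1, 1.1, -3.9]
grip_width: 40.5
finger_force: 30.0
time: 17.03
eef_pos: [614.6, 105.8, 70.4]
ee_rot: [0.0, 0.707, 0.707, 0.0]
force: [-0.5, 0.1, -3.5]
grip_width: 40.8
finger_force: 30.0
```

```bash
python3 nudge.py '0 0 0.5 0 0 0;0 0 0.8 0 0 0;0 0 0.8 0 0 0';python3 nudge.py '0 0 0.4 0 0 0;0 0 0.8 0 0 0;0 0 0.8 0 0 0'
```

```text
time: 17.28
eef_pos: [614.4, 105.8, 69.4]
ee_rot: [0.0, 0.707, 0.707, 0.0]
force: [-0.3, -0.2, -3.8]
grip_width: 40.5
finger_force: 30.0
time: 17.53
eef_pos: [614.5, 105.8, 69.2]
ee_rot: [0.0, 0.707, 0.707, 0.0]
force: [-0.4, -0.0, 1.3]
grip_width: 40.7
finger_force: 30.0
```

```bash
python3 nudge.py '0 0 0.3 0 0 0;0 0 0.3 0 0 0;0 0 0.3 0 0 0'; python3 nudge.py '0 0 0 0 0 0;0 0 0 0 0 0;0 0 0 0 0 0' 60; python3 nudge.py '0 0 -15 0 0 0;0 0 -40 0 0 0;0 0 -75 0 0 0;0 0 -85 0 0 0;0 0 -85 0 0 0'
```

```text
time: 17.78
eef_pos: [614.5, 105.8, 69.1]
ee_rot: [0.0, 0.707, 0.707, 0.0]
force: [-2.2, 0.8, 5.5]
grip_width: 40.8
finger_force: 30.0
time: 18.03
eef_pos: [614.7, 105.8, 68.1]
ee_rot: [0.0, 0.707, 0.707, 0.0]
force: [0.2, -0.3, -0.1]
grip_width: 57.3
finger_force: 0.0
time: 18.45
eef_pos: [616.7, 106.2, 156.7]
ee_rot: [0.002, 0.707, 0.707, 0.003]
force: [0.9, 0.2, 0.8]
grip_width: 59.8
finger_force: 0.0
```

```bash
python3 nudge.py '-24 -33 0 0 0 0;-48 -66 0 0 0 0;-72 -99 0 0 0 0;-96 -132 0 0 0 0;-115 -160 0 0 0 0' 65; python3 nudge.py '-6.6 -8.9 20 0 0 0;-6.6 -8.9 60 0 0 0;-6.6 -8.9 95 0 0 0;-6.6 -8.9 110 0 0 0;-6.6 -8.9 110 0 0 0'
python3 - <<'E'
from h import *
s=snap('wrist','wrist7'); si=snap('side','side7'); p=ctrl.sense()['eef_pos']; print(p)
# rim check
im=np.hstack([cv2.resize(s['color'][180:300,190:370,::-1],(540,360),interpolation=cv2.INTER_CUBIC)])
c=cv2.resize(si['color'][190:270,228:285,::-1],(256,360),interpolation=cv2.INTER_CUBIC)
cv2.imwrite('pics/w7.png',np.hstack([im,c]))
print(proj(s,[[445.5,-15.8,24],[445.5,-15.8,0]]))
g=cv2.cvtColor(s['color'],cv2.COLOR_RGB2GRAY); gg=g[:290,230:330].astype(int); print(proj(s,[[445.5-19,-15.8,24],[445.5+19,-15.8,24],[445.5,3.2,24]]).round(1).tolist())
for r in (230,245,260,275,285): print(r,g[r,215:345:5])
E
```

```text
time: 18.87
eef_pos: [450.8, -10.3, 151.2]
ee_rot: [-0.001, 0.707, 0.707, -0.002]
force: [0.4, -0.8, -0.3]
grip_width: 64.8
finger_force: 0.0
time: 19.28
eef_pos: [441.1, -15.7, 38.9]
ee_rot: [-0.004, 0.707, 0.707, -0.003]
force: [0.3, -0.3, 1.0]
grip_width: 65.0
finger_force: 0.0
[444.78714418 -15.75698941  42.35128879]
[[285.19626261 249.08193123]
 [284.87983592 234.3713084 ]]
[[251.0, 248.9], [319.5, 249.2], [285.4, 216.3]]
230 [131 126 122 127 125 125 128  44  60 126 129 123 124 122 124 126 121 127
 129  84  49 123 126 120 122 121]
245 [123 129 122 126 126 127  83  78 130 114  80 127 125 122 117 127 124 113
 107 170 150  52 126 118 122 119]
260 [ 95 130 124 126 127 128 124  46 124 125  70  38  38  39  39  39  38  50
 128 126  59 123 125 118 121 115]
275 [ 63 129 126 127 129 129 127 122 126 130  91 122 124 126 127 127 125  99
 111 124 127 127 125 116 120 107]
285 [50 91 92 93 95 95 94 92 94 96 98 95 94 92 88 88 92 95 95 91 94 94 92 87
 89 77]
```

The collar's rim edges at row 245 (columns ~248–320) match the prediction of 251–319.5, so the grasp is centred. I'll go down and grip.

```bash
python3 nudge.py '0 0 15 0 0 0;0 0 30 0 0 0;0 0 37 0 0 0;0 0 39 0 0 0;0 0 39 0 0 0'; python3 nudge.py '0 0 0 0 0 0;0 0 0 0 0 0;0 0 0 0 0 0;0 0 0 0 0 0;0 0 0 0 0 0' 36;python3 nudge.py '0 0 0 0 0 0;0 0 0 0 0 0;0 0 0 0 0 0';  python3 nudge.py '0 0 -8 0 0 0;0 0 -30 0 0 0;0 0 -60 0 0 0;0 0 -95 0 0 0;0 0 -125 0 0 0'
```

```text
time: 19.8
eef_pos: [445.9, -15.8, 4.6]
ee_rot: [0.0, 0.707, 0.707, 0.0]
force: [-0.3, -0.8, 0.7]
grip_width: 65.0
finger_force: 0.0
time: 20.22
eef_pos: [445.5, -15.8, 4.8]
ee_rot: [0.0, 0.707, 0.707, 0.0]
force: [-0.7, -0.3, 5.5]
grip_width: 42.8
finger_force: 30.0
time: 20.47
eef_pos: [445.5, -15.8, 4.8]
ee_rot: [0.0, 0.707, 0.707, 0.0]
force: [-1.5, 0.8, 5.9]
grip_width: 43.1
finger_force: 30.0
time: 20.88
eef_pos: [445.5, -15.8, 131.4]
ee_rot: [0.0, 0.707, 0.707, 0.0]
force: [0.7, 0.1, -1.4]
grip_width: 42.9
finger_force: 30.0
```

```bash
python3 nudge.py '20 28 0 0 0 0;43 60 0 0 0 0;66 92 0 0 0 0;90 125 0 0 0 0;110 153 0 0 0 0';python3 nudge.py '11.5 15.9 0 0 0 0;11.5 15.9 5 0 0 0;11.5 15.9 15 0 0 0;11.5 15.9 26 0 0 0;11.5 15.9 26 0 0 0'; python3 nudge.py '0 0 0 0 0 0;0 0 0 0 0 0;0 0 0 0 0 0'
python3 - <<'E'
from h import *
s=snap('wrist','wrist8'); p=ctrl.sense()['eef_pos']; print(p)
im=cv2.resize(s['color'][170:310,205:355,::-1],None,fx=3,fy=3,interpolation=cv2.INTER_CUBIC)
a=np.linspace(0,6.283,90)
for x,y,z,r,c in((p[0],p[1]+.3,p[2]+19.2,19,(255,255,0)),(p[0],p[1]+.3,p[2]-4.8,12.5,(255,0,255)),(614.3,106,92,5,(0,255,255))):
    cv2.polylines(im,[np.int32((proj(s,np.c_[x+r*np.cos(a),y+r*np.sin(a),0*a+z])-[205,170]+.5)*3)],True,c,1)
c=cv2.resize(load('side7')['color'][190:270,228:285,::-1],(300,420),interpolation=cv2.INTER_CUBIC)
cv2.imwrite('pics/w8.png',np.hstack([im,c]))
E
```

```text
time: 21.3
eef_pos: [600.5, 95.9, 129.7]
ee_rot: [0.0, 0.707, 0.707, 0.001]
force: [0.5, -1.1, 0.1]
grip_width: 42.7
finger_force: 30.0
time: 21.72
eef_pos: [611.3, 104.7, 100.1]
ee_rot: [-0.002, 0.707, 0.707, -0.003]
force: [-0.6, -0.7, -1.2]
grip_width: 42.9
finger_force: 30.0
time: 21.97
eef_pos: [614.4, 105.3, 103.9]
ee_rot: [0.0, 0.707, 0.707, 0.0]
force: [-0.7, -0.6, -1.1]
grip_width: 42.8
finger_force: 30.0
[614.56529479 105.38480241 104.00038434]
```

View pics/w8.png

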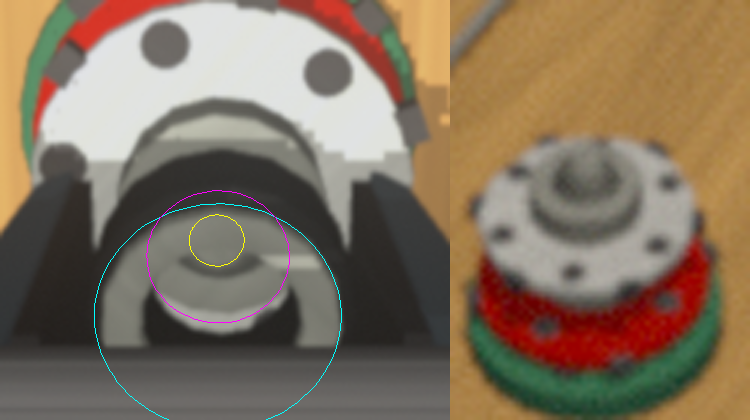

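The right half shows the bare cutter seated flat on blue. The collar's bore lines up with the predicted circle to under 1 mm (crop centre ~(220,257)). Lowering the collar.

```bash
python3 nudge.py '0 -0.5 3 0 0 0;0 -0.5 6 0 0 0;0 -0.5 9 0 0 0;0 -0.5 12 0 0 0;0 -0.5 12 0 0 0'; python3 nudge.py '0 0 2 0 0 0;0 0 4 0 0 0;0 0 5.5 0 0 0;0 0 5.5 0 0 0;0 0 5.5 0 0 0'; python3 nudge.py '0 0 0.5 0 0 0;0 0 0.8 0 0 0;0 0 0.8 0 0 0'; python3 nudge.py '0 0 0.4 0 0 0;0 0 0.7 0 0 0;0 0 0.7 0 0 0'
```

```text
time: 22.43
eef_pos: [613.4, 105.6, 90.3]
ee_rot: [-0.0, 0.707, 0.707, -0.001]
force: [0.2, 0.4, -1.3]
grip_width: 43.1
finger_force: 30.0
time: 22.85
eef_pos: [613.9, 105.7, 85.7]
ee_rot: [-0.0, 0.707, 0.707, -0.0]
force: [0.8, 0.6, -1.3]
grip_width: 43.0
finger_force: 30.0
time: 23.1
eef_pos: [614.0, 105.7, 85.0]
ee_rot: [0.0, 0.707, 0.707, 0.0]
force: [-0.8, -0.5, -1.6]
grip_width: 43.0
finger_force: 30.0
time: 23.35
eef_pos: [614.0, 105.7, 84.8]
ee_rot: [0.0, 0.707, 0.707, 0.0]
force: [-1.4, 0.6, 3.0]
grip_width: 42.8
finger_force: 30.0
```

Contact came at the expected height: TCP 84.8, which puts the underside at 80. Release, retreat and check by numbers.

```bash
python3 nudge.py '0 0 0 0 0 0;0 0 0 0 0 0;0 0 0 0 0 0' 62; python3 nudge.py '0 0 -15 0 0 0;0 0 -40 0 0 0;0 0 -75 0 0 0;0 0 -110 0 0 0;0 0 -110 0 0 0'; python3 nudge.py '-40 0 0 0 0 0;-80 0 0 0 0 0;-120 0 0 0 0 0;-120 0 0 0 0 0;-120 0 0 0 0 0'
python3 - <<'E'
from h import *
import numpy as np
a=np.linspace(0,6.283,90,endpoint=False)
for n in('scene','side','wrist'):
    s=snap(n,n+'9'); hsv=cv2.cvtColor(s['color'],cv2.COLOR_RGB2HSV)
    P=np.vstack([np.c_[614.3+22*np.cos(a),105.5+22*np.sin(a),0*a+z] for z in(80,100)])
    h=proj(s,P); lo,hi=h.min(0),h.max(0)
    x0,y0,x1,y1=int(lo[0])-12,int(lo[1])-12,int(hi[0])+13,int(hi[1])+13
    m=np.zeros(hsv.shape[:2],np.uint8); m[y0:y1,x0:x1]=(hsv[y0:y1,x0:x1,2]<45)
    nl,lab,st,_=cv2.connectedComponentsWithStats(m)
    print(n,'pred',lo.round(),hi.round(),'dark',[(r[0],r[1],r[0]+r[2],r[1]+r[3],r[4]) for r in st[1:] if r[4]>15])
# unmoved objects: change between first and last side/scene pictures around distractors
for n,L in(('scene',{'white':(376,144),'tin':(180,250),'block':(188,196),'driver':(265,275),'grey':(122,212)}),('side',{'white':(267,383),'grey':(391,150),'block':(373,190)})):
    A,B=load(n+'0')['color'].astype(int),load(n+'9')['color'].astype(int)
    for k,(u,v) in L.items(): print(n,k,np.abs(A-B)[v-14:v+14,u-18:u+18].mean().round(1))
print(ctrl.sense()['force'].round(1))
E
```

```text
time: 23.6
eef_pos: [614.0, 105.7, 84.2]
ee_rot: [0.0, 0.707, 0.707, 0.0]
force: [-0.7, 0.6, -0.2]
grip_width: 59.8
finger_force: 0.0
time: 24.02
eef_pos: [617.9, 106.4, 202.0]
ee_rot: [0.004, 0.707, 0.707, 0.006]
force: [1.3, -0.2, 1.3]
grip_width: 61.8
finger_force: 0.0
time: 24.43
eef_pos: [613.9, -16.1, 194.0]
ee_rot: [-0.0, 0.708, 0.706, 0.0]
force: [-0.3, 0.3, 0.7]
grip_width: 61.9
finger_force: 0.0
scene pred [319. 169.] [340. 189.] dark [(np.int32(324), np.int32(172), np.int32(335), np.int32(179), np.int32(50)), (np.int32(320), np.int32(175), np.int32(339), np.int32(190), np.int32(162))]
side pred [241. 209.] [265. 233.] dark [(np.int32(248), np.int32(212), np.int32(259), np.int32(218), np.int32(40)), (np.int32(243), np.int32(219), np.int32(264), np.int32(231), np.int32(141))]
wrist pred [246.   5.] [310.  78.] dark []
scene white 2.5
scene tin 2.5
scene block 8.2
scene driver 4.6
scene grey 2.4
side white 2.7
side grey 3.1
side block 7.6
[-0.2  0.1  0.1]
```

The collar sits where the fully seated pose predicts in both views. The difference at the sanding block is probably the arm's shadow, since the arm never came near it.

```bash
python3 -c "
from station import ctrl
print(ctrl.sign_off())"
```

```text
the job is handed in; nothing more can be done
None
```

The job is handed in at about 24.5 s: red cutter, blue spacer, bare cutter and black collar are on the green stand in that order, each lowered until it touched the one below, and nothing else was handled.

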